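# Find the unlatched lid of the findings case and tip it open

### The arm

A 7-joint arm with a two-finger parallel gripper is mounted at the origin on a cart in front of the work surface, level with it; the furniture and walls round the work are solid. World frame = base frame: x ahead of the robot, y to its left, z up, the work surface at z = 0. Lengths are in m, angles in rad, forces in N, time in s.
With the tool pointing down it reaches from about 0.4 to 0.85 m from the base axis. Payload 10.4 kg.
Tool frame: the origin (TCP) lies midway between the tips of the shut fingers; the grasp point (between the pads) lies 19 mm behind it; z points along the fingers, y is the line along which they close (so a half turn about z gives the same grasp; the last joint's range is limited). The gripper opens to 87 mm and grips with 3 to 60 N. Pads are 19 mm wide; open, the fingers measure 117 mm over their backs; the gripper's body (75 mm by 190 mm) begins 51 mm behind the grasp point.
Start: joints at [-1.329, 0.332, -0.065, 1.46, 0.022, 1.35, -0.088], TCP at [0.164, 0.603, 0.183] pointing down, gripper open.
Joint ranges: [-2.6, 2.6], [-0.5, 2.12], [-1.47, 1.34], [0.16, 2.42], [-1.27, 4.41], [0.06, 2.06], [-2.6, 2.6]. Speed limits (rad/s): [2.22, 2.22, 2.79, 2.79, 3.14, 3.14, 3.14].

### API

Orientations are given as a unit quaternion [x, y, z, w].
In Python, from bench import r gives the robot as it stands.
- The arm moves only by the tool arm_command, never from a script. Its arguments are lists of equal length, an entry for each row: "xyz": the shift along the world's x, y, z in m, a list of three; "rot": the turn, a rotation vector about the world's x, y, z in rad, a list of three. In form: {"xyz": [[tx, ty, tz], ...], "rot": [[ax, ay, az], ...]}. A call has 1 to 20 rows; each row is the pose to reach, as a shift and turn from the pose commanded when the call began; what a row does not reach only later rows make up. A row lasts 1/12 s, in which the tool goes at most 41.7 mm and 7.16 degrees, less where a joint would pass 70% of its speed; a pose out of reach is approached as far as the arm can. A call with a gripper value outside its range is refused whole. "grip" is the opening, from 0 (shut) to 1 (fully open), set as the call begins (left out, the last holds). The fingers move at their own pace and stop on an object; "squeeze" is the grip in N (left out, the last holds). Time passes only in rows, so rows that repeat a pose let the fingers close. It gives the time, the measured TCP pose, the force, the opening and the grip force at its end, in the units of the state.
- r.read_state(): the state, without advancing time (a new reading comes with each control period).
- r.camera(name): name is "scene" or "top" or "wrist"; returns the picture (400x640x3 uint8, red, green, blue); there is no depth.
- r.camera_model(name): a dict with "fx", "fy", "cx", "cy" (pixels), "k1" (the pictures are not rectified: a ray, as slopes to the right and down, at radius r is drawn at 1 + k1 r^2 times it, then the intrinsics apply), "T" (4x4, takes a point from camera to world coordinates). Camera axes: x right, y up, looking along -z (the intrinsics and any distortion apply to the point x, -y, -z); pixel columns grow to the right and rows downward; lengths in m; the calibration is good to about 2 mm. A picture is of the moment at which its call begins: read the wrist's pose just before it. camera_model takes no time and is no camera call; for the wrist camera it gives the pose at the moment of the call.
- r.close_job(): hands the job in; it is judged then, once.
Trained networks look in the newest picture that a camera, given by its name, has taken for a name from the list of things; names that differ only in an ending like _2 or _b are one class to them, and where a whole thing is asked for, a point or a joint stands for the part that bears it (a point fixed in the world has none). Each returns a list of dicts, best first, with "conf" (0 to 1); they miss things now and then, are a little off and sometimes report something else, mostly with a low value. They report only what shows in the picture. A call takes as long as a camera call.
- r.look_for(label, camera): "at" ([x, y, z] in m, in the coordinates of the camera as it stood for that picture, good to about 4 mm: the middle of the surface that is visible of it).
- r.spot_point(label, camera): "at" ([x, y, z] in m, in the coordinates of the camera as it stood for that picture, good to about 4 mm: a listed point, or the origin of a listed thing).
The state is a dict: "time": time; "joint_positions": joint angles; "joint_vel": joint speeds; "joint_torque": joint torques, N m; "ee_pos": TCP position; "eef_rot": TCP orientation; "ft_force": force on the tool from outside, world axes, zero at the start; "torque": the same for the moment, N m; "width": finger opening in m; "grip_force": force on a finger pad.
Only numpy, scipy, OpenCV 4.12 (cv2) and the standard library are available. Lean on these libraries where they do the work, as an engineer would, in place of code of your own. Each camera call takes 0.05 s, during which the arm holds its last target. There are 200 camera calls.

### The job

One of the four lids of the findings case has slipped off its catch: press the ribbed rear ends of the lids gently, one after another, until you find the lid that rocks, and press on so that its front edge tips well up. Then push that lid over with the fingertips until it stands fully open, upright or beyond. Do not force any lid, and leave the other things on the board where they lie.

Things in the scene. Friction and masses are not known exactly. Their poses are not given: they have to be found in the camera images.
- case: Findings case: fixed grey steel box 128 deep (x) x 232 wide (y) x 58 high mm on a plywood board (top 109 mm above the table). Origin: centre of its underside; x to its back, y to its left; four blank card holders on its front (-x). Four identical aluminium lids side by side 56 mm apart, flush with the rim, each 111 x 48 x 4 mm, on a pivot along y 73 mm behind its front edge, 55.5 mm above the underside.
- lid_1 (a joint): Angle of one of the lids, rad: 0 closed, grows as its front edge rises, 1.57 upright, 1.75 open stop. Joint numbers do not tell the lids' places. Three lids are on springy catches (3 N m/rad): 10 N turns them by 0.02 to 0.06 rad, no more. One is free: 2 to 6 N tip it, rear down into the well, front up; a stiff pivot (0.035 N m) keeps it where it is left.
- press_1 (a point): Place to press on the leftmost lid: top face of its rear end (three black rubber ribs) when closed, mid-width, 57.5 mm above the case's underside, 22 mm behind the pivot, 17 mm in front of the well's rear wall; fixed to the case. Axes as the case's. Pressed 19 mm down by a 20 mm wide fingertip the free lid stands near 1 rad; below 0.8 rad its front edge jams on a finger pushing it level to the back.
- lid_2 (a joint): Angle of another of the lids, as lid_1.
- press_2 (a point): Place to press on the second lid from the left, as press_1.
- lid_3 (a joint): Angle of another of the lids, as lid_1.
- press_3 (a point): Place to press on the third lid from the left, as press_1.
- lid_4 (a joint): Angle of another of the lids, as lid_1.
- press_4 (a point): Place to press on the rightmost lid, as press_1.
- round_tin: Bystander: round tin with a yellow lid, 65 across, 31 high mm, loose on the board. Origin: centre of its underside. Leave it alone.
- wax_block: Bystander: yellow wax block, 36x55x23 mm, loose on the board. Origin: centre of its underside. Leave it alone.
- buckle_2: Bystander: small metal ladder buckle lying flat, 25x68x7 mm, loose on the board. Origin: centre of its underside. Leave it alone.

How it is judged:
By the outcome, as a careful person would: the job done as asked, in the order asked, and still so for the second after the job is handed in, with the robot touching nothing.
It also fails if it takes over 48 s, if anything falls off the work surface, if the arm or the gripper's body presses on something with over 40 N, if the wrist force passes 120 N, or if a joint passes its speed limit or range.

## Working session

There is one attempt and no reset: what is moved stays moved. The work goes in short steps, Python scripts to look and compute and a tool call to move; the robot and the scene stay as the last step left them, time stands still between calls to the robot, and variables do not carry over. Pictures are saved under pics/ and viewed, at most 10 in all, crops included, and the job is handed in when it is done.

Besides the shell and the picture viewer there is one more tool, called as name(argument=value, ...) on one line, values as JSON. arm_command: Moves the arm, as the interface text tells. Its arguments: {"type":"object","properties":{"xyz":{"type":"array"},"rot":{"type":"array"},"grip":{"type":"number"},"squeeze":{"type":"number"}},"required":["xyz","rot"]}

```bash
mkdir -p pics; cat > h.py <<'E'
from bench import r
import numpy as np, cv2
def w(cam,p):
    T=np.array(r.camera_model(cam)["T"]); return (T@np.r_[p,1])[:3]
E
python3 - <<'E'
from h import *
s=r.read_state(); print(s["time"],s["ee_pos"],s["eef_rot"],s["width"])
for c in ["scene","top"]:
    im=r.camera(c); cv2.imwrite(f"pics/{c}0.png",im[:,:,::-1])
    for l in ["case","press_1","round_tin","wax_block","buckle_2"]:
        for d in r.spot_point(l,c)[:5]: print(c,l,round(d["conf"],2),w(c,d["at"]).round(4))
E
```

```text
0.0 [0.1634514  0.60279613 0.18252554] [ 1.31986694e-01  9.91251230e-01 -7.13188776e-04 -4.60046674e-05] 0.08740188097098515
scene case 0.78 [0.5022 0.2277 0.1044]
scene press_1 0.67 [0.5823 0.1748 0.1624]
scene press_1 0.65 [0.5247 0.2763 0.1629]
scene press_1 0.61 [0.4945 0.3234 0.1644]
scene press_1 0.57 [0.5501 0.2261 0.1637]
scene round_tin 0.59 [0.452  0.1044 0.1048]
scene wax_block 0.68 [0.4171 0.1741 0.1077]
scene wax_block 0.36 [0.4497 0.1074 0.104 ]
scene buckle_2 0.67 [0.3864 0.2316 0.1008]
top press_1 0.84 [0.4959 0.317  0.1668]
top press_1 0.83 [0.5838 0.1747 0.1639]
top press_1 0.7 [0.5505 0.2235 0.1626]
top press_1 0.59 [0.5221 0.2719 0.1656]
top round_tin 0.97 [0.4542 0.1045 0.1107]
top wax_block 0.77 [0.4223 0.1661 0.1078]
top buckle_2 0.46 [0.3926 0.2252 0.1091]
```

View pics/top0.png

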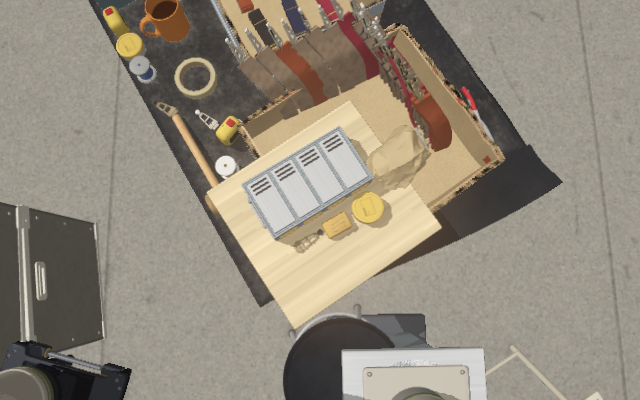

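View pics/scene0.png

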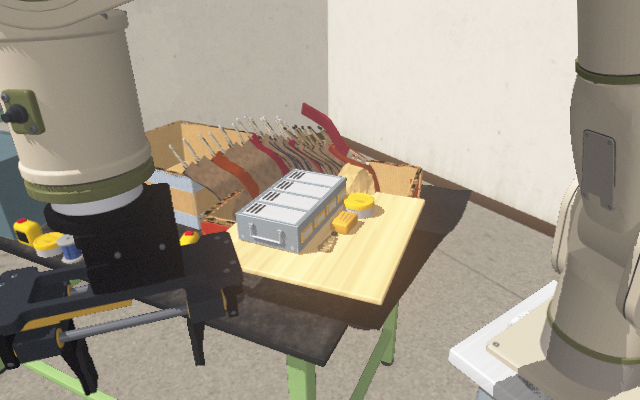

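The case is yawed about 31°, with the ribs at the back. The lids run from about (245–370, 127–235) in the top view, and the tin, wax and buckle lie in front. I'm moving above it for a close look.

arm_command(xyz=[[0,0,0.03],[0.01,-0.01,0.06],[0.03,-0.03,0.085],[0.055,-0.055,0.105],[0.08,-0.08,0.118],[0.107,-0.104,0.118],[0.134,-0.128,0.118],[0.161,-0.153,0.118],[0.188,-0.178,0.118],[0.215,-0.203,0.118],[0.242,-0.228,0.118],[0.269,-0.253,0.118],[0.296,-0.279,0.118],[0.322,-0.304,0.118],[0.346,-0.327,0.118],[0.363,-0.343,0.118],[0.372,-0.351,0.118],[0.375,-0.354,0.118],[0.375,-0.354,0.118]], rot=[[0,0,0],[0,0,0.03],[0,0,0.08],[0,0,0.14],[0,0,0.2],[0,0,0.26],[0,0,0.32],[0,0,0.38],[0,0,0.44],[0,0,0.5],[0,0,0.56],[0,0,0.62],[0,0,0.68],[0,0,0.73],[0,0,0.77],[0,0,0.8],[0,0,0.808],[0,0,0.808],[0,0,0.808]], grip=0)

```text
time: 2.18
ee_pos: [0.539, 0.2485, 0.3012]
eef_rot: [-0.267, 0.964, -0.0, -0.0]
ft_force: [-0.1, 0.9, -0.5]
width: 0.0003
grip_force: 0.0
```

```bash
python3 - <<'E'
from h import *
from scipy.spatial.transform import Rotation as R
s=r.read_state(); print(s["time"],s["ee_pos"],R.from_quat(s["eef_rot"]).as_matrix().round(3),s["width"],s["ft_force"],s["joint_positions"])
T=r.camera_model("wrist")
c="wrist"
im=r.camera(c); cv2.imwrite(f"pics/{c}1.png",im[:,:,::-1]); print(T)
for l in ["case","press_1"]:
    for d in r.spot_point(l,c)[:6]: print(c,l,round(d["conf"],2),w(c,d["at"]).round(4))
E
```

```text
2.1833 [0.53899577 0.2485063  0.30124032] [[-0.857 -0.515 -0.   ]
 [-0.515  0.857 -0.   ]
 [ 0.    -0.    -1.   ]] 0.00033128056744511605 [-0.05693914  0.94587948 -0.52673218] [-0.69229873  0.22672788  0.22678306  1.35823789 -0.05048228  1.56248357
  1.6412427 ]
{'fx': 357.33185372649314, 'fy': 357.33185372649314, 'cx': 316.8691231332435, 'cy': 197.21619249552316, 'k1': 0.023450085270436558, 'T': array([[-5.16923668e-01, -8.28423223e-01, -2.15649915e-01,
         4.80057997e-01],
       [ 8.56031282e-01, -5.00429989e-01, -1.29538682e-01,
         2.13131479e-01],
       [-6.04832364e-04, -2.51564684e-01,  9.67840299e-01,
         5.02182243e-01],
       [ 0.00000000e+00,  0.00000000e+00,  0.00000000e+00,
         1.00000000e+00]])}
wrist case 0.66 [0.501  0.2339 0.109 ]
```

View pics/wrist1.png

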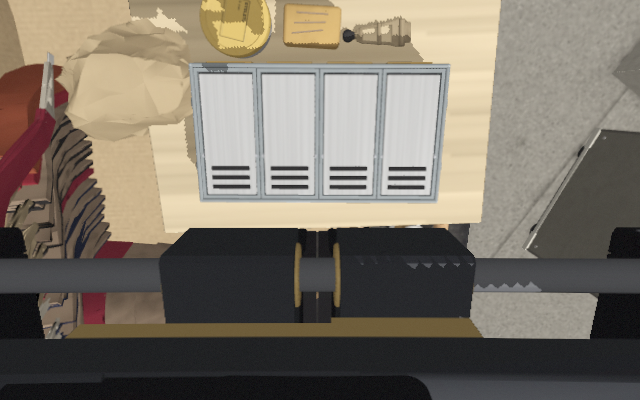

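The wrist view shows the rim corners near (192,65), (449,65), (437,203) and (201,200). The middle ribs are near (234,177), (290,177), (347,178) and (405,178). I'll back-project these.

```bash
cat >> h.py <<'E'
def px2w(m,px,z):
    K=np.array([[m["fx"],0,m["cx"]],[0,m["fy"],m["cy"]],[0,0,1]]); T=np.array(m["T"])
    u=cv2.undistortPoints(np.array(px,float).reshape(-1,1,2),K,np.array([m["k1"],0,0,0]))[:,0]
    d=np.c_[u[:,0],-u[:,1],-np.ones(len(u))]@T[:3,:3].T
    return T[:3,3]+d*((z-T[2,3])/d[:,2])[:,None]
E
python3 - <<'E'
from h import *
m=r.camera_model("wrist")
P=px2w(m,[(192,65),(449,65),(437,202),(201,200),(234,177.5),(290,177.5),(347,178),(405,178.5)],.167)
print(P.round(4)); 
c=P[:4].mean(0); print(c)
th=[np.degrees(np.arctan2(*(-(P[i]-P[j])[:2]*[1,-1]))) for i,j in ((1,0),(2,3),(7,4))]; print(th)
print(np.linalg.norm(P[0]-P[1]),np.linalg.norm(P[2]-P[3]),np.linalg.norm(P[0]-P[3]),np.linalg.norm(P[4]-P[7])/3)
e=np.array([.8563,.5165]);f=np.array([-.5165,.8563])
print([(((p-c)[:2])@e,((p-c)[:2])@f) for p in P])
E
```

```text
[[0.5078 0.104  0.167 ]
 [0.3903 0.2971 0.167 ]
 [0.4968 0.3625 0.167 ]
 [0.6142 0.1659 0.167 ]
 [0.5779 0.1827 0.167 ]
 [0.5501 0.2283 0.167 ]
 [0.5222 0.2751 0.167 ]
 [0.4938 0.3227 0.167 ]]
[0.50227445 0.23237596 0.167     ]
[np.float64(31.335501193953124), np.float64(30.83694353299334), np.float64(30.998281439393878)]
0.22606855274054305 0.22892428732949652 0.12299799198897814 0.05443981426222822
[(np.float64(-0.06151736063086099), np.float64(-0.11278228552270933)), (np.float64(-0.062456866419981195), np.float64(0.11328679496917994)), (np.float64(0.06250742361869091), np.float64(0.1142099620054857)), (np.float64(0.06146680343215129), np.float64(-0.11471447145195617)), (np.float64(0.03908748905144519), np.float64(-0.08161893021918593)), (np.float64(0.03883892946350997), np.float64(-0.02818314619368214)), (np.float64(0.0390950577246758), np.float64(0.026311860543389805)), (np.float64(0.039369999365416755), np.float64(0.08170205983099063))]
```

arm_command(xyz=[[-0.01,0.015,-0.01],[-0.023,0.037,-0.035],[-0.036,0.059,-0.065],[-0.043,0.071,-0.09],[-0.0453,0.0738,-0.108],[-0.0453,0.0738,-0.12],[-0.0453,0.0738,-0.127],[-0.0453,0.0738,-0.129],[-0.0453,0.0738,-0.131],[-0.0453,0.0738,-0.131]], rot=[[0,0,0],[0,0,0],[0,0,0],[0,0,0],[0,0,0],[0,0,0],[0,0,0],[0,0,0],[0,0,0],[0,0,0]])

```text
time: 3.17
ee_pos: [0.494, 0.3228, 0.1712]
eef_rot: [-0.268, 0.963, 0.0, 0.001]
ft_force: [1.0, 0.3, 0.2]
width: 0.0003
grip_force: 0.0
```

```bash
python3 - <<'E'
from h import *
s=r.read_state(); print(s["time"],s["ee_pos"],s["ft_force"])
im=r.camera("wrist"); cv2.imwrite("pics/w2.png",im[:,:,::-1])
E
```

```text
3.1667 [0.49401069 0.32283191 0.17124352] [0.9634179  0.27289861 0.19634227]
```

View pics/w2.png

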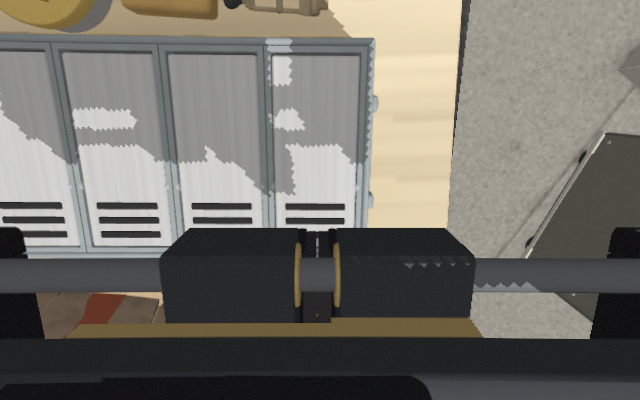

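The ribs of the leftmost lid are centred at column ~316, in line with the fingers at 317. I'm pressing gently now.

arm_command(xyz=[[0,0,-0.001],[0,0,-0.002],[0,0,-0.003],[0,0,-0.004],[0,0,-0.005],[0,0,-0.005]], rot=[[0,0,0],[0,0,0],[0,0,0],[0,0,0],[0,0,0],[0,0,0]])

```text
time: 3.72
ee_pos: [0.4932, 0.323, 0.1651]
eef_rot: [-0.268, 0.963, -0.0, -0.0]
ft_force: [-0.1, -0.0, -0.3]
width: 0.0005
grip_force: 0.0
```

arm_command(xyz=[[0,0,-0.0005],[0,0,-0.001],[0,0,-0.001]], rot=[[0,0,0],[0,0,0],[0,0,0]])

```text
time: 3.97
ee_pos: [0.4932, 0.323, 0.1643]
eef_rot: [-0.268, 0.963, 0.0, -0.0]
ft_force: [0.2, 0.5, -0.2]
width: 0.0005
grip_force: 0.0
```

arm_command(xyz=[[0,0,-0.0005],[0,0,-0.001],[0,0,-0.001]], rot=[[0,0,0],[0,0,0],[0,0,0]])

```text
time: 4.22
ee_pos: [0.4932, 0.323, 0.1633]
eef_rot: [-0.268, 0.963, 0.0, -0.0]
ft_force: [-0.7, -0.7, -0.7]
width: 0.0003
grip_force: 0.0
```

arm_command(xyz=[[0,0,-0.0005],[0,0,-0.001],[0,0,-0.001]], rot=[[0,0,0],[0,0,0],[0,0,0]])

```text
time: 4.47
ee_pos: [0.4932, 0.323, 0.1622]
eef_rot: [-0.268, 0.963, 0.0, -0.0]
ft_force: [0.4, 0.1, -0.6]
width: 0.0004
grip_force: 0.0
```

arm_command(xyz=[[0,0,-0.0005],[0,0,-0.001],[0,0,-0.001]], rot=[[0,0,0],[0,0,0],[0,0,0]])

```text
time: 4.72
ee_pos: [0.4932, 0.323, 0.1613]
eef_rot: [-0.268, 0.963, 0.0, -0.0]
ft_force: [0.3, 0.4, 1.0]
width: 0.0003
grip_force: 0.0
```

arm_command(xyz=[[0,0,-0.0005],[0,0,-0.001],[0,0,-0.001]], rot=[[0,0,0],[0,0,0],[0,0,0]])

```text
time: 4.97
ee_pos: [0.4932, 0.323, 0.1603]
eef_rot: [-0.268, 0.963, 0.0, -0.0]
ft_force: [-0.3, -0.1, -0.3]
width: 0.0009
grip_force: 0.0
```

```bash
python3 - <<'E'
from h import *
im=r.camera("wrist")[:,:,::-1]; b=r.camera("scene")[150:270,220:400,::-1]
b=cv2.resize(b,None,fx=3.33,fy=3.33,interpolation=cv2.INTER_CUBIC)
cv2.imwrite("pics/w3.png",np.vstack([im[20:220,:600],b[:, :600]])[:600])
E
```

```text
Traceback (most recent call last):
ValueError: all the input array dimensions except for the concatenation axis must match exactly, but along dimension 1, the array at index 0 has size 600 and the array at index 1 has size 599
```

```bash
python3 - <<'E'
from h import *
im=r.camera("wrist")[:,:,::-1]; b=r.camera("scene")[150:270,220:400,::-1]
b=cv2.resize(b,(600,400),interpolation=cv2.INTER_CUBIC)
cv2.imwrite("pics/w4.png",np.vstack([im[20:220,:600],b]))
E
```

```text
(no output)
```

View pics/w4.png

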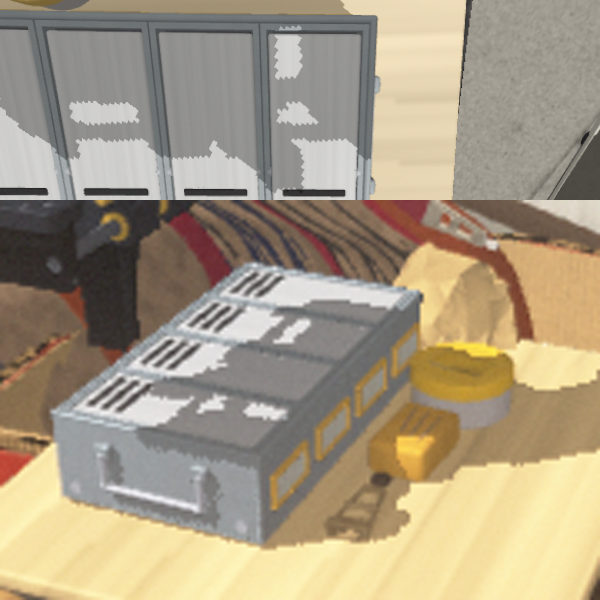

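```bash
python3 - <<'E'
from h import *
def proj(c,P):
    m=r.camera_model(c);T=np.linalg.inv(np.array(m["T"]));K=np.array([[m["fx"],0,m["cx"]],[0,m["fy"],m["cy"]],[0,0,1]])
    q=np.array(P)@T[:3,:3].T+T[:3,3]; q=q*[1,-1,-1]
    return cv2.projectPoints(q,np.zeros(3),np.zeros(3),K,np.array([m["k1"],0,0,0]))[0][:,0].round(1)
s=r.read_state();print(s["ee_pos"],s["time"])
p=s["ee_pos"]
Q=[p,p+[0,0,.07],[.4937,.3223,.1665],[.4968,.3625,.167],[.3903,.2971,.167]]
print(proj("scene",Q));print(proj("top",Q));print(r.camera_model("scene")["T"])
print(proj("wrist",Q))
im=r.camera("top"); print(r.camera_model("top"))
cv2.imwrite("pics/t5.png",cv2.resize(im[100:260,200:440,::-1],(780,520)))
E
```

```text
[0.49324425 0.32306739 0.16037916] 5.1667
[[255.3 209.6]
 [252.1 175.1]
 [255.3 206.5]
 [234.7 211.7]
 [296.4 224.7]]
[[258.4 187.5]
 [253.5 180.1]
 [258.4 186.7]
 [238.1 185.4]
 [271.1 238.8]]
[[-0.57485037  0.3672738  -0.73120244 -0.1709068 ]
 [-0.81814911 -0.27260048  0.50628155  0.63239932]
 [-0.01338219  0.88926876  0.45718922  0.54260475]
 [ 0.          0.          0.          1.        ]]
[[316.8 224.2]
 [316.7 280.6]
 [315.2 227.6]
 [370.7 265.6]
 [379.1  36.2]]
{'fx': 439.22380551478875, 'fy': 439.22380551478875, 'cx': 316.136211261799, 'cy': 202.36274072266664, 'k1': -0.03503574342735707, 'T': array([[-1.56283513e-02,  9.86910618e-01, -1.60509145e-01,
         3.22154637e-01],
       [-9.99877769e-01, -1.53537398e-02,  2.95106034e-03,
         2.11288285e-01],
       [ 4.48017126e-04,  1.60535646e-01,  9.87029942e-01,
         1.01758577e+00],
       [ 0.00000000e+00,  0.00000000e+00,  0.00000000e+00,
         1.00000000e+00]])}
```

View pics/t5.png

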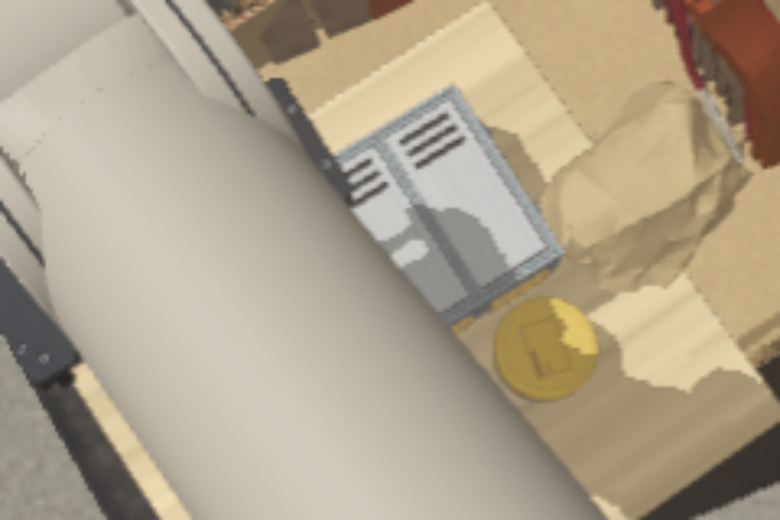

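```bash
cat >> h.py <<'E'
def proj(c,P,m=None):
    m=m or r.camera_model(c);T=np.linalg.inv(np.array(m["T"]));K=np.array([[m["fx"],0,m["cx"]],[0,m["fy"],m["cy"]],[0,0,1]])
    q=np.array(P)@T[:3,:3].T+T[:3,3]; q=q*[1,-1,-1]
    return cv2.projectPoints(q,np.zeros(3),np.zeros(3),K,np.array([m["k1"],0,0,0]))[0][:,0].round(1)
E
python3 - <<'E'
from h import *
p=np.array([.1635,.6028,.1825]);y=np.array([.262,.965,0])
print(proj("scene",[p+y*.044,p-y*.044,p+y*.058,p-y*.058,p-y*.051+[0,0,.03]]))
a=r.camera("scene"); 
m=r.camera_model("scene"); print(r.spot_point("press_1","scene"))
cv2.imwrite("pics/s6.png",np.hstack([cv2.resize(cv2.imread("pics/scene0.png")[300:400,60:260],(400,200)),cv2.resize(a[140:240,180:380,::-1],(400,200))]).repeat(1,0))
cv2.imwrite("pics/s6.png",np.vstack([cv2.resize(cv2.imread("pics/scene0.png")[290:400,60:280],(600,300)),cv2.resize(a[130:240,180:400,::-1],(600,300))]))
E
```

```text
[[106.9 409.9]
 [200.4 384.5]
 [ 91.1 414.1]
 [214.4 380.6]
 [203.2 361.2]]
[{'at': [-0.1248, -0.0047, -0.816], 'conf': 0.89}, {'at': [-0.1053, 0.0156, -0.8622], 'conf': 0.84}, {'at': [-0.0526, 0.0623, -0.9541], 'conf': 0.59}, {'at': [-0.0762, 0.0386, -0.9079], 'conf': 0.57}]
```

View pics/s6.png

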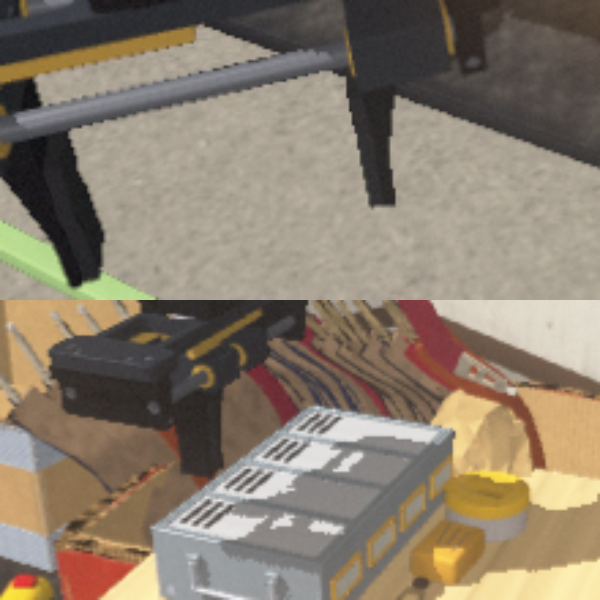

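The scene view shows the tip at about (253,194), where the TCP should project to (255,210). So the visible tips sit about 25–30 mm above the reported TCP, which explains the missing contact. I'll keep going down gently.

arm_command(xyz=[[0,0,-0.0015],[0,0,-0.003],[0,0,-0.0045],[0,0,-0.006],[0,0,-0.0075],[0,0,-0.009],[0,0,-0.01],[0,0,-0.01]], rot=[[0,0,0],[0,0,0],[0,0,0],[0,0,0],[0,0,0],[0,0,0],[0,0,0],[0,0,0]])

```text
time: 5.98
ee_pos: [0.4932, 0.323, 0.1501]
eef_rot: [-0.268, 0.963, -0.0, -0.0]
ft_force: [-0.2, -0.0, -0.6]
width: 0.0005
grip_force: 0.0
```

arm_command(xyz=[[0,0,-0.001],[0,0,-0.002],[0,0,-0.003],[0,0,-0.004],[0,0,-0.005],[0,0,-0.005]], rot=[[0,0,0],[0,0,0],[0,0,0],[0,0,0],[0,0,0],[0,0,0]])

```text
time: 6.48
ee_pos: [0.4931, 0.323, 0.1451]
eef_rot: [-0.268, 0.963, -0.0, -0.0]
ft_force: [0.5, -0.5, -0.2]
width: 0.0002
grip_force: 0.0
```

```bash
python3 - <<'E'
from h import *
a=r.camera("scene").mean(2).astype(int)
print(a[184:214,245:264:2])
print(proj("scene",[r.read_state()["ee_pos"]]))
E
```

```text
[[ 43  44  42  45  47  44  49  49  48  94]
 [ 58  47  47  46  45  47  48  44  52  97]
 [ 61  42  49  42  40  44  46  47  52  97]
 [ 72  46  48  45  46  45  53  51  49  97]
 [ 78  50  48  46  43  44  50  47  48  98]
 [ 92  47  52  44  46  50  48  46  48  98]
 [ 86  46  47  47  48  44  44  46  41  96]
 [ 85  49  52  47  45  46  46  50  45 106]
 [ 85  50  50  51  47  47  50  50  48 168]
 [ 92  48  48  44  50  46  49  49  47 142]
 [ 96  53  45  49  50  49  43  54  48 137]
 [ 96  55  51  52  51  47  48  53  45 160]
 [ 99  64  52  51  48  46  47  52  48 202]
 [ 98  65  52  50  47  49  49  52  49 130]
 [100  67  51  52  50  51  51  53  50  78]
 [ 99  63  51  53  53  51  49  53  92 150]
 [ 98  73  56  54  53  50  48  61 203 218]
 [ 93  95  72  81  64  57  51 105 173 201]
 [ 93  96 106 163 122 103  68 145 180 172]
 [ 90 104 158 162 172 155 128 220 213 172]
 [ 91 148 146 136 221  86 142 156 121 150]
 [104 164 148 210 154 116 211  85  90  97]
 [160 165 169 185  79 204 130  81 126  61]
 [146 147 213  87 140 157  59 127  83  79]
 [150 217 157  87 204  84 116  98  59 126]
 [174 216  85 175 155  86 203  74 113 136]
 [219  89 145 214  84 178 156  88 213 166]
 [204 116 217 105 145 215  80 178 224 223]
 [225 228 227 119 218 111 119 223 225 226]
 [213 220 222 225 226 140 220 229 225 225]]
[[256.  216.7]]
```

```bash
python3 - <<'E'
from h import *
p=r.read_state()["ee_pos"];e=np.array([.857,.515,0]);f=np.array([-.515,.857,0])
for h in (.015,.02,.025,.03,.035):
    print(h,proj("scene",[p+[0,0,h]+a*e*.0095+b*f*.015 for a,b in((-1,1),(-1,-1),(1,-1),(1,1))]).tolist())
E
```

```text
0.015 [[255.5, 214.2], [263.9, 207.1], [255.2, 205.3], [246.7, 212.3]]
0.02 [[255.3, 211.8], [263.7, 204.8], [255.0, 203.0], [246.4, 209.9]]
0.025 [[255.1, 209.3], [263.5, 202.4], [254.8, 200.6], [246.2, 207.5]]
0.03 [[254.8, 206.9], [263.3, 200.0], [254.6, 198.3], [245.9, 205.1]]
0.035 [[254.6, 204.5], [263.1, 197.6], [254.4, 195.9], [245.7, 202.6]]
```

arm_command(xyz=[[0,0,-0.001],[0,0,-0.002],[0,0,-0.003],[0,0,-0.004],[0,0,-0.005],[0,0,-0.006],[0,0,-0.006]], rot=[[0,0,0],[0,0,0],[0,0,0],[0,0,0],[0,0,0],[0,0,0],[0,0,0]])

```text
time: 7.12
ee_pos: [0.4931, 0.323, 0.1391]
eef_rot: [-0.268, 0.963, -0.0, -0.0]
ft_force: [1.6, -0.0, -0.8]
width: 0.0004
grip_force: 0.0
```

arm_command(xyz=[[0,0,-0.001],[0,0,-0.002],[0,0,-0.003],[0,0,-0.003]], rot=[[0,0,0],[0,0,0],[0,0,0],[0,0,0]])

```text
time: 7.45
ee_pos: [0.4932, 0.323, 0.1361]
eef_rot: [-0.268, 0.963, -0.0, -0.0]
ft_force: [0.2, -0.1, 0.1]
width: 0.0006
grip_force: 0.0
```

arm_command(xyz=[[0,0,-0.001],[0,0,-0.002],[0,0,-0.002]], rot=[[0,0,0],[0,0,0],[0,0,0]])

```text
time: 7.7
ee_pos: [0.4931, 0.323, 0.1341]
eef_rot: [-0.268, 0.963, -0.0, -0.0]
ft_force: [0.9, 0.5, 0.9]
width: 0.0005
grip_force: 0.0
```

arm_command(xyz=[[0,0,-0.001],[0,0,-0.002],[0,0,-0.002]], rot=[[0,0,0],[0,0,0],[0,0,0]])

```text
time: 7.95
ee_pos: [0.4932, 0.323, 0.1321]
eef_rot: [-0.268, 0.963, -0.0, -0.0]
ft_force: [0.1, 0.3, -0.2]
width: 0.0004
grip_force: 0.0
```

arm_command(xyz=[[0,0,-0.001],[0,0,-0.002],[0,0,-0.002]], rot=[[0,0,0],[0,0,0],[0,0,0]])

```text
time: 8.2
ee_pos: [0.4932, 0.323, 0.1301]
eef_rot: [-0.268, 0.963, -0.0, -0.0]
ft_force: [-0.3, 0.9, -0.3]
width: 0.0004
grip_force: 0.0
```

```bash
python3 - <<'E'
from h import *
print(r.read_state()["ee_pos"],r.read_state()["ft_force"])
a=r.camera("scene").mean(2).astype(int)
print(a[194:218,245:268:2])
cv2.imwrite("pics/s7.png",np.vstack([cv2.resize(r.camera("scene")[150:250,200:350,::-1],(600,400)),r.camera("wrist")[30:230,:600,::-1]]))
E
```

```text
[0.49316124 0.32297722 0.13013099] [-0.31816916  0.94451341 -0.34493499]
[[ 93  47  46  46  44  49  46  53  43 136 215 128]
 [ 96  44  46  47  46  50  50  50  46 164 183  72]
 [ 96  52  46  50  50  50  48  49  45 197  82 140]
 [100  68  48  51  43  46  42  49  48 132  99 210]
 [ 98  65  53  51  45  46  46  49  50  74 215 130]
 [ 96  61  49  50  49  45  51  52  46 139 205  93]
 [ 99  66  51  51  52  49  49  52  47 199 224 190]
 [ 95  65  52  49  50  48  48  52  47 186 220 218]
 [ 93  69  53  46  51  48  47  54  50 156 166 169]
 [ 91  72  49  51  46  50  48  52  50 152 155 160]
 [ 92  94  53  52  49  50  53  50  49 114 130 136]
 [107 126  51  48  50  48  48  50  50  62  73 132]
 [161 120  53  55  53  53  49  51  55  56 105 133]
 [146 140  53  51  52  53  56  53  52  78 133 130]
 [148 217  68  59  55  54  56  49  58 126 132 131]
 [167 217  83 121  69  64  56  51  89 133 131 132]
 [219  89 140 216  83 129  77  64 123 131 133 130]
 [207 113 218 108 141 216  79 131 150 151 130 131]
 [224 227 227 120 219 111 119 225 225 219 132 132]
 [212 220 223 225 226 140 220 227 220 154 133 152]
 [157 170 200 217 217 225 225 227 158 134 134 221]
 [206 175 165 171 194 214 219 219 132 138 136 211]
 [157 190 210 179 170 171 195 118 127 130 134 135]
 [157 155 154 179 206 207 140 111 109 118 127 131]]
```

View pics/s7.png

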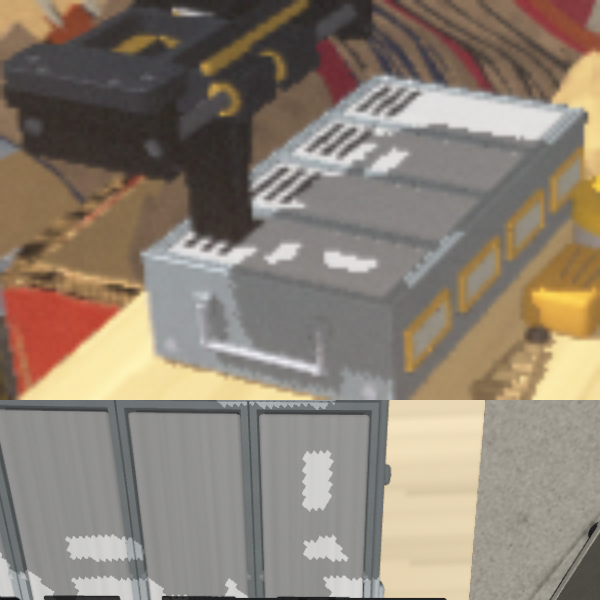

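The fingertip is now just above the ribs of the leftmost lid. In the scene its lower corner is at about (258,211).

arm_command(xyz=[[0,0,-0.001],[0,0,-0.001]], rot=[[0,0,0],[0,0,0]])

```text
time: 8.52
ee_pos: [0.4932, 0.323, 0.1292]
eef_rot: [-0.268, 0.963, 0.0, -0.0]
ft_force: [-0.5, 0.3, -0.8]
width: 0.0003
grip_force: 0.0
```

arm_command(xyz=[[0,0,-0.001],[0,0,-0.001]], rot=[[0,0,0],[0,0,0]])

```text
time: 8.68
ee_pos: [0.4932, 0.323, 0.1282]
eef_rot: [-0.268, 0.963, -0.0, -0.0]
ft_force: [0.1, -0.1, 0.3]
width: 0.0005
grip_force: 0.0
```

arm_command(xyz=[[0,0,-0.001],[0,0,-0.001]], rot=[[0,0,0],[0,0,0]])

```text
time: 8.85
ee_pos: [0.4933, 0.3231, 0.1274]
eef_rot: [-0.268, 0.963, 0.0, 0.0]
ft_force: [-0.0, -0.2, -0.2]
width: 0.0007
grip_force: 0.0
```

arm_command(xyz=[[0,0,-0.001],[0,0,-0.001]], rot=[[0,0,0],[0,0,0]])

```text
time: 9.02
ee_pos: [0.4934, 0.3231, 0.127]
eef_rot: [-0.268, 0.963, 0.0, 0.0]
ft_force: [-1.0, -0.5, 4.2]
width: 0.0003
grip_force: 2.4
```

arm_command(xyz=[[0,0,-0.001],[0,0,-0.001]], rot=[[0,0,0],[0,0,0]])

```text
time: 9.18
ee_pos: [0.4935, 0.3232, 0.1266]
eef_rot: [-0.268, 0.963, 0.0, 0.0]
ft_force: [-2.8, -2.4, 9.1]
width: 0.0006
grip_force: 4.6
```

Contact is at ee z ≈ .1273, and 9 N moves it only 0.8 mm, so the leftmost lid is on its catch. Next lid.

arm_command(xyz=[[0,0,0.008],[0,0,0.015],[0.01,-0.017,0.015],[0.02,-0.033,0.015],[0.027,-0.045,0.015],[0.0288,-0.048,0.013],[0.0288,-0.048,0.008],[0.0288,-0.048,0.004],[0.0288,-0.048,0.003],[0.0288,-0.048,0.003]], rot=[[0,0,0],[0,0,0],[0,0,0],[0,0,0],[0,0,0],[0,0,0],[0,0,0],[0,0,0],[0,0,0],[0,0,0]])

```text
time: 10.02
ee_pos: [0.5211, 0.2761, 0.1278]
eef_rot: [-0.269, 0.963, 0.0, -0.001]
ft_force: [-0.5, 0.2, 0.3]
width: 0.0005
grip_force: 0.0
```

arm_command(xyz=[[0,0,-0.001],[0,0,-0.001]], rot=[[0,0,0],[0,0,0]])

```text
time: 10.18
ee_pos: [0.5217, 0.2758, 0.1274]
eef_rot: [-0.269, 0.963, 0.0, -0.0]
ft_force: [0.0, -0.0, 0.2]
width: 0.0007
grip_force: 0.0
```

arm_command(xyz=[[0,0,-0.001],[0,0,-0.001]], rot=[[0,0,0],[0,0,0]])

```text
time: 10.35
ee_pos: [0.5219, 0.2757, 0.127]
eef_rot: [-0.269, 0.963, 0.0, 0.0]
ft_force: [-2.2, 0.2, 4.5]
width: 0.0004
grip_force: 2.2
```

arm_command(xyz=[[0,0,-0.001],[0,0,-0.001]], rot=[[0,0,0],[0,0,0]])

```text
time: 10.52
ee_pos: [0.522, 0.2758, 0.1266]
eef_rot: [-0.269, 0.963, 0.001, 0.0]
ft_force: [-4.1, -0.1, 10.1]
width: 0.0005
grip_force: 4.4
```

The second lid is caught too. Third.

arm_command(xyz=[[0,0,0.008],[0,0,0.015],[0.01,-0.017,0.015],[0.02,-0.033,0.015],[0.027,-0.045,0.015],[0.0288,-0.048,0.013],[0.0288,-0.048,0.008],[0.0288,-0.048,0.004],[0.0288,-0.048,0.003],[0.0288,-0.048,0.002],[0.0288,-0.048,0.002]], rot=[[0,0,0],[0,0,0],[0,0,0],[0,0,0],[0,0,0],[0,0,0],[0,0,0],[0,0,0],[0,0,0],[0,0,0],[0,0,0]])

```text
time: 11.43
ee_pos: [0.5502, 0.2281, 0.1274]
eef_rot: [-0.269, 0.963, 0.0, -0.0]
ft_force: [-0.8, -0.2, 1.5]
width: 0.0004
grip_force: 0.2
```

arm_command(xyz=[[0,0,-0.001],[0,0,-0.001]], rot=[[0,0,0],[0,0,0]])

```text
time: 11.6
ee_pos: [0.5506, 0.228, 0.1269]
eef_rot: [-0.269, 0.963, 0.0, 0.0]
ft_force: [-2.9, 0.6, 5.9]
width: 0.0008
grip_force: 2.5
```

arm_command(xyz=[[0,0,-0.001],[0,0,-0.001]], rot=[[0,0,0],[0,0,0]])

```text
time: 11.77
ee_pos: [0.5506, 0.2281, 0.1265]
eef_rot: [-0.269, 0.963, 0.001, 0.0]
ft_force: [-5.0, -0.1, 9.0]
width: 0.0003
grip_force: 4.7
```

The third is also caught, so the rightmost should rock.

arm_command(xyz=[[0,0,0.008],[0,0,0.015],[0.01,-0.017,0.015],[0.02,-0.033,0.015],[0.027,-0.045,0.015],[0.0293,-0.0487,0.013],[0.0293,-0.0487,0.008],[0.0293,-0.0487,0.004],[0.0293,-0.0487,0.003],[0.0293,-0.0487,0.002],[0.0293,-0.0487,0.002]], rot=[[0,0,0],[0,0,0],[0,0,0],[0,0,0],[0,0,0],[0,0,0],[0,0,0],[0,0,0],[0,0,0],[0,0,0],[0,0,0]])

```text
time: 12.68
ee_pos: [0.5796, 0.1794, 0.1272]
eef_rot: [-0.269, 0.963, 0.0, -0.0]
ft_force: [-0.2, 0.5, 0.4]
width: 0.0005
grip_force: 0.0
```

arm_command(xyz=[[0,0,-0.001],[0,0,-0.002],[0,0,-0.002]], rot=[[0,0,0],[0,0,0],[0,0,0]])

```text
time: 12.93
ee_pos: [0.5801, 0.1792, 0.1256]
eef_rot: [-0.269, 0.963, 0.0, 0.0]
ft_force: [-1.0, 2.1, 2.5]
width: 0.0004
grip_force: 1.6
```

arm_command(xyz=[[0,0,-0.001],[0,0,-0.001]], rot=[[0,0,0],[0,0,0]])

```text
time: 13.1
ee_pos: [0.5803, 0.179, 0.1246]
eef_rot: [-0.269, 0.963, 0.0, 0.0]
ft_force: [-0.6, 2.7, 3.5]
width: 0.0005
grip_force: 2.0
```

It rocks, giving 2.7 mm at 3.5 N. I'm pressing on down to 19 mm.

arm_command(xyz=[[0,0,-0.001],[0,0,-0.002],[0,0,-0.003],[0,0,-0.004],[0,0,-0.005],[0,0,-0.006],[0,0,-0.007],[0,0,-0.008],[0,0,-0.008]], rot=[[0,0,0],[0,0,0],[0,0,0],[0,0,0],[0,0,0],[0,0,0],[0,0,0],[0,0,0],[0,0,0]])

```text
time: 13.85
ee_pos: [0.5803, 0.1779, 0.1161]
eef_rot: [-0.268, 0.963, -0.0, -0.0]
ft_force: [1.0, -0.5, 3.4]
width: 0.0005
grip_force: 1.4
```

arm_command(xyz=[[0,0,-0.001],[0,0,-0.002],[0,0,-0.003],[0,0,-0.004],[0,0,-0.004]], rot=[[0,0,0],[0,0,0],[0,0,0],[0,0,0],[0,0,0]])

```text
time: 14.27
ee_pos: [0.58, 0.1783, 0.112]
eef_rot: [-0.268, 0.963, 0.0, -0.0]
ft_force: [1.7, 0.2, 2.0]
width: 0.0004
grip_force: 1.1
```

arm_command(xyz=[[0,0,-0.001],[0,0,-0.002],[0,0,-0.003],[0,0,-0.004],[0,0,-0.004]], rot=[[0,0,0],[0,0,0],[0,0,0],[0,0,0],[0,0,0]])

```text
time: 14.68
ee_pos: [0.58, 0.1783, 0.108]
eef_rot: [-0.268, 0.963, 0.0, -0.0]
ft_force: [1.3, 1.9, 1.9]
width: 0.0005
grip_force: 0.9
```

```bash
python3 - <<'E'
from h import *
print(r.read_state()["ee_pos"],r.read_state()["ft_force"])
cv2.imwrite("pics/s8.png",np.vstack([cv2.resize(r.camera("scene")[130:250,220:400,::-1],(600,400)),r.camera("wrist")[30:230,:600,::-1]]))
E
```

```text
[0.57995623 0.17831264 0.10800364] [1.26931668 1.87569969 1.89469033]
```

View pics/s8.png

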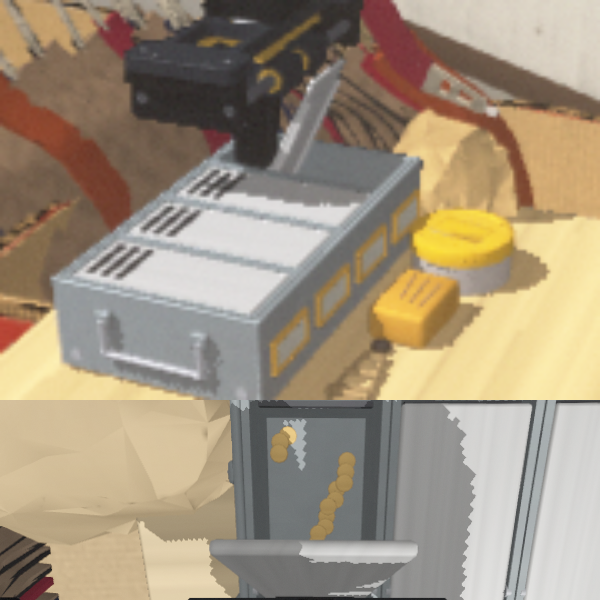

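The scene shows the rightmost lid up, from (285,165) to (335,65) in the crop. In the wrist view its front edge lies at columns 212–417, which works out to about 1.1 rad. I'll rise, cross over the edge and come down in front of it.

arm_command(xyz=[[0,0,0.003],[0,0,0.008],[0,0,0.015],[0,0,0.025],[0,0,0.04],[0,0,0.058],[0,0,0.078],[0,0,0.098],[0,0,0.112],[-0.004,-0.002,0.119],[-0.014,-0.008,0.12],[-0.028,-0.017,0.12],[-0.044,-0.026,0.12],[-0.058,-0.035,0.12],[-0.069,-0.042,0.12],[-0.073,-0.044,0.115],[-0.073,-0.044,0.1],[-0.073,-0.044,0.08],[-0.073,-0.044,0.065],[-0.073,-0.044,0.058]], rot=[[0,0,0],[0,0,0],[0,0,0],[0,0,0],[0,0,0],[0,0,0],[0,0,0],[0,0,0],[0,0,0],[0,0,0],[0,0,0],[0,0,0],[0,0,0],[0,0,0],[0,0,0],[0,0,0],[0,0,0],[0,0,0],[0,0,0],[0,0,0]])

```text
time: 16.45
ee_pos: [0.506, 0.1342, 0.1641]
eef_rot: [-0.268, 0.963, -0.0, -0.001]
ft_force: [0.1, -0.9, -0.2]
width: 0.0003
grip_force: 0.0
```

arm_command(xyz=[[0,0,0],[0,0,0]], rot=[[0,0,0],[0,0,0]])

```text
time: 16.62
ee_pos: [0.5072, 0.1344, 0.1666]
eef_rot: [-0.268, 0.963, -0.0, -0.0]
ft_force: [-0.6, 0.1, 0.2]
width: 0.0003
grip_force: 0.0
```

arm_command(xyz=[[0.0034,0.0021,0],[0.0069,0.0041,0],[0.0103,0.0062,0],[0.0137,0.0082,0],[0.0163,0.0098,0],[0.0188,0.0113,0],[0.0214,0.0129,0],[0.024,0.0144,0],[0.0266,0.016,0],[0.0291,0.0175,0],[0.0317,0.0191,0],[0.0343,0.0206,0],[0.0343,0.0206,0]], rot=[[0,0,0],[0,0,0],[0,0,0],[0,0,0],[0,0,0],[0,0,0],[0,0,0],[0,0,0],[0,0,0],[0,0,0],[0,0,0],[0,0,0],[0,0,0]])

```text
time: 17.7
ee_pos: [0.5419, 0.1553, 0.1663]
eef_rot: [-0.268, 0.963, 0.0, 0.0]
ft_force: [-0.4, 0.2, 0.5]
width: 0.0003
grip_force: 0.0
```

arm_command(xyz=[[0.0026,0.0015,0],[0.0051,0.0031,0],[0.0069,0.0041,0],[0.0086,0.0052,0],[0.0086,0.0052,0]], rot=[[0,0,0],[0,0,0],[0,0,0],[0,0,0],[0,0,0]])

```text
time: 18.12
ee_pos: [0.5503, 0.1604, 0.1663]
eef_rot: [-0.268, 0.963, 0.0, 0.0]
ft_force: [-0.3, 0.0, -0.2]
width: 0.0007
grip_force: 0.0
```

arm_command(xyz=[[0.0017,0.001,0],[0.0034,0.0021,0],[0.0043,0.0026,0],[0.0043,0.0026,0]], rot=[[0,0,0],[0,0,0],[0,0,0],[0,0,0]])

```text
time: 18.45
ee_pos: [0.5545, 0.1628, 0.1663]
eef_rot: [-0.268, 0.963, -0.0, -0.0]
ft_force: [-0.4, 0.1, -0.6]
width: 0.0004
grip_force: 0.1
```

```bash
python3 - <<'E'
from h import *
print(r.read_state()["ee_pos"],r.read_state()["ft_force"])
cv2.imwrite("pics/s9.png",np.vstack([cv2.resize(r.camera("scene")[110:230,220:400,::-1],(600,400)),r.camera("wrist")[30:230,:600,::-1]]))
for l in ["lid_1"]:
    for d in r.look_for(l,"scene"): print(d["conf"],w("scene",d["at"]).round(4))
E
```

```text
[0.55449543 0.162811   0.16628369] [-0.38949476  0.06485949 -0.57655472]
0.92 [0.5122 0.2052 0.1652]
0.86 [0.4863 0.2535 0.1625]
0.8 [0.5611 0.1747 0.1822]
0.58 [0.4577 0.3019 0.163 ]
```

View pics/s9.png

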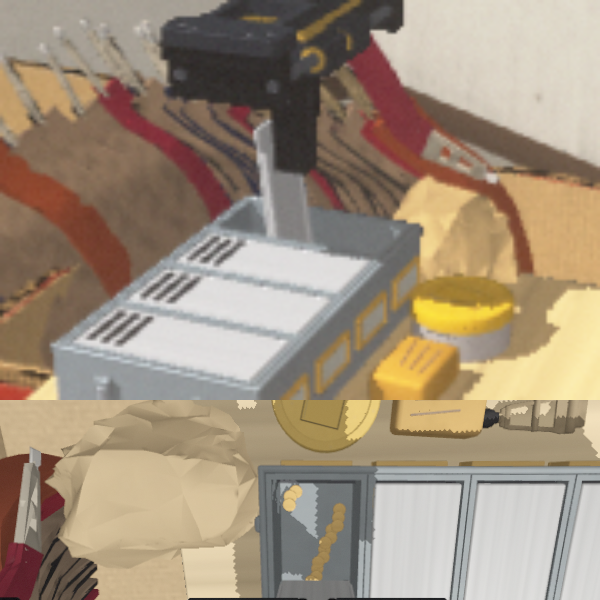

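The scene shows the lid about upright, its edge running from (270,235) to (260,125) in the crop. I'll compare that with the projected angles.

```bash
python3 - <<'E'
from h import *
e=np.array([.857,.515,0]);f=np.array([-.515,.857,0]);z=np.array([0,0,1.])
pv=np.array([.5803,.1785,.1645])-e*.022
for a in (1.45,1.5,1.57,1.63,1.68,1.75):
    u=-np.cos(a)*e+np.sin(a)*z
    print(a,proj("scene",[pv+f*.024,pv+f*.024+.073*u,pv-f*.024+.073*u]).tolist())
a=r.camera("scene").mean(2).astype(int); print(a[142:184:2,292:316])
E
```

```text
1.45 [[300.3, 179.9], [302.9, 147.9], [312.9, 140.6]]
1.5 [[300.3, 179.9], [301.3, 147.5], [311.3, 140.3]]
1.57 [[300.3, 179.9], [299.0, 147.1], [309.2, 139.9]]
1.63 [[300.3, 179.9], [297.1, 146.9], [307.3, 139.7]]
1.68 [[300.3, 179.9], [295.5, 146.8], [305.8, 139.6]]
1.75 [[300.3, 179.9], [293.3, 146.8], [303.6, 139.7]]
[[ 76  77  73  61  86  61  54  57  55  47  49  48  49  47  44  44  41  44
   46  46  47  49  48  49]
 [ 72  76  75  99  94  71  68 104 111  63  46  43  45  45  42  44  47  46
   45  47  50  50  49  43]
 [ 79  67  71  97 105 104 116 131 183 102  47  46  51  48  44  43  48  40
   47  50  48  50  47 103]
 [103  86  78  64  92 189 156 130 127  92  56  48  43  51  45  49  46  46
   46  46  46  49  48 101]
 [ 67  93  99  98 186 153 131 126 126 106  57  47  45  51  49  49  49  46
   52  49  50  49  47 102]
 [ 91  65  63  69 138 154 132 125 127 127  64  45  46  47  48  47  48  46
   46  50  48  47  48  83]
 [107 104 116 105  79 162 137 126 128 127  72  46  51  43  49  49  49  48
   44  48  52  52  47 106]
 [ 68  68  93  94  97 181 194 169 130 128  67  45  48  48  47  47  46 
[... 644 characters left out ...]
54 136 133 151 157 167 184 196 171 133 124 124 125 123 128 127 127
  132 149 108  99 105  98]
 [123  99 100 109 117 145 151 193 196 186 139 128 125 127 127 130 126 129
  126 146 131 115 112 102]
 [100 100 102 112 115 117 142 182 177 199 145 128 128 129 127 128 130 126
  126 144 136 119 118 118]
 [ 99 101  99 107 114 117 111 161 185 196 157 129 126 126 130 127 129 127
  128 139 139 120 118 116]
 [100 104 100 108 110 113 115 128 186 198 169 134 128 128 128 128 127 129
  128 131 147 126 115 116]
 [168 165 171 155 158 148 137 136 186 186 183 138 130 124 125 127 130 126
  124 128 147 135 117 115]
 [132 164 233 216 213 183 185 185 168 170 164 172 168 170 169 162 161 146
  143 137 148 146 124 120]]
```

The slope of the lid's side edge gives about 1.67 rad, so it is beyond upright and short of the stop. Backing off.

arm_command(xyz=[[-0.0017,-0.001,0],[-0.005,-0.003,0],[-0.01,-0.006,0],[-0.02,-0.012,0],[-0.032,-0.019,0.002],[-0.044,-0.026,0.01],[-0.054,-0.032,0.025],[-0.06,-0.036,0.045],[-0.06,-0.036,0.07],[-0.06,-0.036,0.095],[-0.06,-0.036,0.115],[-0.06,-0.036,0.12],[-0.06,-0.036,0.12]], rot=[[0,0,0],[0,0,0],[0,0,0],[0,0,0],[0,0,0],[0,0,0],[0,0,0],[0,0,0],[0,0,0],[0,0,0],[0,0,0],[0,0,0],[0,0,0]])

```text
time: 19.73
ee_pos: [0.4947, 0.1267, 0.2878]
eef_rot: [-0.268, 0.963, 0.0, 0.001]
ft_force: [-0.9, -0.3, 0.7]
width: 0.0005
grip_force: 0.0
```

```bash
python3 - <<'E'
from h import *
s=r.read_state();print(s["time"],s["ee_pos"],s["ft_force"])
a=r.camera("scene").mean(2).astype(int); print(a[140:184:2,290:316])
for l in ["round_tin","wax_block","buckle_2"]:
    for d in r.spot_point(l,"scene")[:1]: print(l,w("scene",d["at"]).round(4))
E
```

```text
19.7333 [0.49473698 0.12668988 0.2878403 ] [-0.87618104 -0.25086372  0.67904052]
[[ 81  85  81  79  86 103 106 101  92 102 104 113 115 116  85 102 110 107
   82  72 102 110  89  74  68  66]
 [ 76  76  76  76  73  63  87 103 108  87  86 104  90 101 127 127 166 120
  121 102  83 104 114 117  89  80]
 [ 73  72  78  79  73 100  91  72  67  99 113 124 129 176 142 126 123  89
   74 106 116  93  86 110 108  97]
 [102  82  76  68  76 100 103 104 116 126 182 141 128 126 124 124 126 107
   94  91  99 101 103  67  75 106]
 [ 96  97 101  89  73  68  91 184 149 126 124 126 123 124 127 126 125 124
   93  85  93  92  67  73 103 109]
 [ 66  60  71  90 101  98 180 150 130 125 124 122 123 124 125 125 124 126
  137 116 100  81  79 101 109 107]
 [108 110  91  66  61  71 135 150 131 129 125 126 123 127 123 125 124 126
  135 137 116 107 102  96  68  87]
 [ 85  99 104 103 116 102  81 163 135 128 127 124 125 124 126 123 124 129
  134 143  87  86 103 108 108 111]
 [ 85  76  70  68  92  91  96 178 191 166 133 128 126 123 126 125 130 124
  126 142 111  91  76  70  85 102]
 [ 71  67  65  79  79  70  77 177 182 
[... 777 characters left out ...]
6 126 124 123 125 123
  126 124 123 143 127 112 111  98]
 [105  97  98  97  97 108 114 115 136 174 174 189 143 127 124 123 124 126
  125 123 125 140 137 114 113 115]
 [100  99  93 100  98 104 112 113 113 154 179 193 157 128 124 126 121 125
  128 125 127 133 139 118 112 117]
 [108 102 101 100  96 106 110 114 114 126 180 193 165 132 126 122 124 121
  127 125 126 130 143 122 115 115]
 [169 167 163 160 163 154 155 147 131 132 182 182 176 138 127 125 125 124
  125 127 123 124 144 133 113 111]
 [202 142 129 166 230 210 209 179 179 177 167 168 162 169 165 168 165 158
  158 143 140 134 145 137 122 116]]
round_tin [0.4502 0.1068 0.1054]
wax_block [0.4192 0.1716 0.1069]
buckle_2 [0.3905 0.2328 0.1024]
```

```bash
python3 -c "
from bench import r
print(r.close_job())"
```

```text
the job is handed in; nothing more can be done
None
```

The rightmost lid was the loose one: I tipped it up and pushed it over to about 1.67 rad, just past upright, where it stayed. The other three held on their catches at about 10 N, the things on the board were left alone, and the job was handed in at about 20 s.

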